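Scrape the rejects off the sloped board

TASK

Take the sprung scraper block off its red mat and, starting at the top of the white sloped board, push it slowly down the face to the lower edge with the sole flat on the board and the spring kept about half pressed in all the way, so that all three rejected biscuits drop into the grey tray at its foot. Then set the scraper down upright on its red mat again and let go. Do not press hard, and do not disturb the bowl or the jar.

Things in the scene. Friction and masses are not known exactly. Their poses are not given: they have to be found in the camera images.
- scraper: Sprung scraper, 0.23 kg, upright. From below: yellow shoe 34 x 130 x 20 mm (its flat underside is the sole), 16 mm gap with two rods, grey housing 34 x 104 mm at 36 to 50 mm height, blue grip 26 mm thick (x) x 92 mm wide (y) at 50 to 96 mm height. Origin: centre of the sole with the spring relaxed; x across its thin side (gripped and pushed that way, both ways alike), z up out of the grip.
- shoe (a joint): How far the spring of the scraper is pressed in, m: 0 relaxed to 0.012 at its stop; about 2 N at 0, 7 N half way (0.006), 12 N at the stop. The shoe moves straight along the scraper's z into the gap, the grip stays where it is held.
- sole (a point): Centre of the flat sole (underside of the yellow shoe); it moves with the shoe.
- board: White board sloped 27 degrees, fixed, 320 mm long, 200 mm wide, steel side rims 14 mm high (190 mm between them), open at top and bottom. Origin: on the face, middle of its lower edge, 55 mm above the table. x uphill along the face (top edge at 0.32), y across, z out of the face (leans downhill). Rejects lie between x = 0 and 0.21; above that it is free.
- tray: Grey open reject tray, fixed at the foot of the board under its lower edge: 140 mm (x) x 214 mm (y), walls 36 mm high and 4 mm thick, floor about 4 mm. Origin: centre of its underside, on the table; x horizontal towards the board, z up.
- mat: Red parking mat, fixed flat on the table, 90 mm (x) x 170 mm (y), 4 mm thick; at the robot's left or right. Origin: centre of its underside, z up. The scraper starts on it.
- biscuit_a: Rejected golden rectangular biscuit, 62 x 46 x 9 mm, 24 g, loose on the board. Origin: centre of its underside, z out of its top.
- biscuit_b: A second such biscuit, 62 x 46 x 9 mm, 24 g, beside the first.
- cookie: Rejected round chocolate-chip cookie, 68 mm across, 12 mm thick, 30 g, loose lower down on the board. Origin: centre of its underside, z out of its top.
- bowl: Loose steel bowl, 150 mm across, 65 mm high, on the side where the mat is not. Origin: centre of its underside. A bystander.
- choc_jar: Amber jar, 76 mm across, 110 mm high, loose, at the left back. Origin: centre of its underside. A bystander.

How it is judged (in metres and radians):
On the way, in this order (a step that is already met when the one before it is completed fails the run):
1. near the top of the board, above all rejects (sole centre more than 245 mm up from the lower edge): the sole flat on the face (within 11 degrees) and the spring pressed in 2 to 10.5 mm (contact force between scraper and board above 1.5 N and value of joint shoe between 0.002 and 0.0105 m and angle between the z axis of scraper and the z axis of board, either way round below 0.2 rad and x of sole in the frame of board above 0.245 m), for 0.2 s.
2. then 180 to 230 mm from the lower edge: the sole flat on the face (within 11 degrees) and the spring pressed in 2 to 10.5 mm (contact force between scraper and board above 1.5 N and value of joint shoe between 0.002 and 0.0105 m and angle between the z axis of scraper and the z axis of board, either way round below 0.2 rad and x of sole in the frame of board between 0.18 and 0.23 m), for 0.15 s.
3. then 110 to 160 mm from the lower edge: the sole flat on the face (within 11 degrees) and the spring pressed in 2 to 10.5 mm (contact force between scraper and board above 1.5 N and value of joint shoe between 0.002 and 0.0105 m and angle between the z axis of scraper and the z axis of board, either way round below 0.2 rad and x of sole in the frame of board between 0.11 and 0.16 m), for 0.15 s.
4. then 40 to 90 mm from the lower edge: the sole flat on the face (within 11 degrees) and the spring pressed in 2 to 10.5 mm (contact force between scraper and board above 1.5 N and value of joint shoe between 0.002 and 0.0105 m and angle between the z axis of scraper and the z axis of board, either way round below 0.2 rad and x of sole in the frame of board between 0.04 and 0.09 m), for 0.15 s.
5. then within 30 mm from the lower edge: the sole flat on the face (within 11 degrees) and the spring pressed in 2 to 10.5 mm (contact force between scraper and board above 1.5 N and value of joint shoe between 0.002 and 0.0105 m and angle between the z axis of scraper and the z axis of board, either way round below 0.2 rad and x of sole in the frame of board between -0.03 and 0.03 m), for 0.15 s.
At the end, for the whole second after the job is handed in: All three rejects lie in the tray at the foot of the board (within its outline and lower than 55 mm), and the scraper stands upright (within 6 degrees) and still on its red mat, centre within 45 mm of the mat's centre (x of biscuit_a in the frame of tray between -0.08 and 0.08 m and y of biscuit_a in the frame of tray between -0.107 and 0.107 m and height (world z) of each of biscuit_a, biscuit_b, cookie below 0.055 m and x of biscuit_b in the frame of tray between -0.08 and 0.08 m and y of biscuit_b in the frame of tray between -0.107 and 0.107 m and x of cookie in the frame of tray between -0.08 and 0.08 m and y of cookie in the frame of tray between -0.107 and 0.107 m and horizontal distance between scraper and mat below 0.045 m and angle between scraper's own z axis and vertical below 0.1 rad and contact force between scraper and mat above 0.5 N and linear speed of scraper below 0.02 m/s); the robot touches nothing.
It fails at once if the scraper is pressed on the board with more than 25 N (contact force between scraper and board above 25 N).
It fails at once if the bowl or jar is moved more than 25 mm (distance of any of bowl, choc_jar from where it was at the start of the episode above 0.025 m).
It fails at once if the gripper pushes a reject with its fingers (contact force between the fingers and biscuit_a above 0.5 N or contact force between the fingers and biscuit_b above 0.5 N or contact force between the fingers and cookie above 0.5 N).
It fails at once if the scraper is let go or dropped more than 25 mm above the mat (contact force between the fingers and scraper below 0.05 N and height (world z) of scraper above 0.03 m).
It also fails if it takes over 70 s, if anything falls off the work surface, if the arm or the gripper's body presses on something with over 40 N, if the wrist force passes 120 N, or if a joint passes its speed limit or range.

ROBOT

A 6-joint arm with a two-finger parallel gripper is mounted at the origin on the work surface. World frame = base frame: x ahead of the robot, y to its left, z up, the work surface at z = 0. Lengths are in m, angles in degrees, forces in N, time in s.
With the tool pointing down it reaches from about 0.3 to 0.75 m from the base axis. Payload 8.5 kg.
Tool frame: the origin (TCP) lies midway between the tips of the shut fingers; the grasp point (between the pads) lies 19 mm behind it (env.grasp_offset is the distance from the TCP to the grasp point, in m); z points along the fingers, y is the line along which they close (so a half turn about z gives the same grasp; the last joint's range is limited). The gripper opens to 85 mm and grips with 20 to 120 N. Pads are 22 mm wide; open, the fingers measure 114 mm over their backs; the gripper's body (76 mm by 85 mm) begins 54 mm behind the grasp point. The pads swing forward as they close: fully open they stand 13 mm farther back than shut.
Start: joints at [-84.93, 21.807, 74.336, -0, 83.858, -12.336], TCP at [0.165, -0.525, 0.231] pointing down, gripper open.
Joint ranges: [-178.18, 178.18], [-50.72, 133.34], [12.68, 142.11], [-81.47, 261.47], [9.98, 163.14], [-165.26, 165.26]. Speed limits (degrees/s): [136.94, 136.94, 180, 180, 180, 180].

INTERFACE

Orientations are given as a 3x3 rotation matrix whose columns are the frame's x, y, z axes.
In Python, from rig import env gives the robot as it stands.
- The arm moves only by the tool servo_tool, never from a script. Its argument "deltas" is text: rows parted by semicolons, each of 7 numbers parted by spaces: the opening, from 0 (shut) to 1 (fully open), then the shift along the tool's x, y, z in mm, then the turn, a rotation vector about the tool's x, y, z in rad. A call has 1 to 8 rows; each row shifts and turns the commanded pose from where the row before left it, along the tool's axes as they then stand; what a row does not reach is not made up. A row lasts 1/12 s, in which the tool goes at most 41.7 mm and 7.16 degrees, less where a joint would pass 70% of its speed; a pose out of reach is approached as far as the arm can. A call is refused whole if a number of a shift passes 41.7 or a number of a turn 0.125, either way. A call with a gripper value outside its range is refused whole. The fingers move at their own pace and stop on an object; "newtons" is the grip in N (left out, the last holds). Time passes only in rows, so rows that do not move let the fingers close. It gives the time, the measured TCP pose, the force, the opening and the grip force at its end, in the units of the state.
- env.observe(): the state, without advancing time (a new reading comes with each control period).
- env.get_image(name): name is "scene" or "top" or "wrist"; returns a dict with "img" (420x560x3 uint8, red, green, blue), "depth" (420x560 float32, m along the optical axis (not along the pixel's ray), 0 where there is no reading), "camera_matrix" (3x3 intrinsics, pixels), "D" ([k1, k2, p1, p2, k3] as OpenCV has them; the pictures are not rectified), "world_to_cam" (4x4, takes a point from world to camera coordinates). Camera axes: x right, y down, z forward; pixel columns grow to the right and rows downward; lengths in m; the calibration is good to about 2 mm. A picture is of the moment at which its call begins.
- env.close_job(): hands the job in; it is judged then, once.
Trained networks look in a picture, given as the dict that the camera call returned (one of the last four; its "shot" number tells which), for a name from the list of things; names that differ only in an ending like _2 or _b are one class to them, and where a whole thing is asked for, a point or a joint stands for the part that bears it (a point fixed in the world has none). Each returns a list of dicts, best first, with "conf" (0 to 1); they miss things now and then, are a little off and sometimes report something else, mostly with a low value. They report only what shows in the picture. A call takes as long as a camera call.
- env.spot_in(name, picture): "bbox" ([centre column, centre row, width, height] in pixels, round what is visible of it).
- env.spot_point(name, picture): "uv" ([column, row] in pixels: a listed point, or the origin of a listed thing).
The state is a dict: "time_s": time; "q": joint angles; "qvel": joint speeds; "joint_efforts": joint torques, N m; "position": TCP position; "tool_rot": TCP orientation; "ft_force": force on the tool from outside, world axes, zero at the start; "wrist_torque": the same for the moment, N m; "grip_width": finger opening in m; "gripper_force": force on a finger pad.
Only numpy, scipy, OpenCV 4.12 (cv2) and the standard library are available. Lean on these libraries where they do the work, as an engineer would, in place of code of your own. Each camera call takes 0.05 s, during which the arm holds its last target. There are 200 camera calls.

## Working session

There is one attempt and no reset: what is moved stays moved. The work goes in short steps, Python scripts to look and compute and a tool call to move; the robot and the scene stay as the last step left them, time stands still between calls to the robot, and variables do not carry over. Pictures are saved under pics/ and viewed, at most 10 in all, crops included, and the job is handed in when it is done.

Besides the shell and the picture viewer there is one more tool, called after "Emit:" by a JSON object that holds its "api" and its "payload". servo_tool: Moves the arm, as the interface text tells. Its arguments: {"type":"object","properties":{"deltas":{"type":"string"},"newtons":{"type":"number"}},"required":["deltas"]}

```bash
mkdir -p pics; ls; cat > h.py <<'E'
import numpy as np, cv2
from rig import env
def pts(p, mask=None):
    d=p["depth"]; v,u=np.nonzero((d>0) if mask is None else (mask&(d>0)))
    n=cv2.undistortPoints(np.c_[u,v].astype(float).reshape(-1,1,2),p["camera_matrix"],np.array(p["D"])).reshape(-1,2)
    z=d[v,u]; c=np.c_[n*z[:,None],z,np.ones(len(z))]
    return (np.linalg.inv(p["world_to_cam"])@c.T).T[:,:3],u,v
def ray(p,uv):
    n=cv2.undistortPoints(np.array(uv,float).reshape(1,1,2),p["camera_matrix"],np.array(p["D"])).ravel()
    T=np.linalg.inv(p["world_to_cam"]); return T[:3,3],T[:3,:3]@np.r_[n,1]
def proj(p,X):
    w=np.array(p["world_to_cam"]); r,_=cv2.Rodrigues(w[:3,:3])
    return cv2.projectPoints(np.array(X,float).reshape(-1,1,3),r,w[:3,3],p["camera_matrix"],np.array(p["D"]))[0].reshape(-1,2)
E
python3 - <<'E'
from h import *
P={}
for n in ("scene","top"):
    p=env.get_image(n); P[n]=p
    cv2.imwrite(f"pics/{n}0.png",p["img"][:,:,::-1])
    np.savez(f"{n}0.npz",**{k:np.array(p[k]) for k in("img","depth","camera_matrix","D","world_to_cam")})
for n in P:
  T=np.linalg.inv(P[n]["world_to_cam"]);print(n,T[:3,3].round(3))
  for o in "scraper sole board tray mat biscuit_a cookie bowl choc_jar".split():
    r=env.spot_point(o,P[n]); b=env.spot_in(o,P[n])
    print(n,o,[(np.round(x["uv"]).tolist(),round(x["conf"],2)) for x in r[:2]],[(np.round(x["bbox"]).tolist(),round(x["conf"],2)) for x in b[:2]])
    if r:
      u,v=np.round(r[0]["uv"]).astype(int); m=np.zeros((420,560),bool); 
      if 0<=u<560 and 0<=v<420:
        m[v,u]=1; print("   depth pt",pts(P[n],m)[0].round(4).tolist())
s=env.observe();print(s["position"],s["tool_rot"],s["grip_width"],env.grasp_offset)
E
```

```text
pics
scene [1.47  0.044 0.799]
scene scraper [([153.0, 200.0], 0.56)] [([153.0, 193.0, 25.0, 47.0], 0.58)]
   depth pt [[0.4923, -0.369, 0.0484]]
scene sole [([154.0, 201.0], 0.62)] [([155.0, 201.0, 22.0, 25.0], 0.57)]
   depth pt [[0.4693, -0.3763, 0.0267]]
scene board [([253.0, 217.0], 0.96)] [([276.0, 219.0, 166.0, 105.0], 0.73)]
   depth pt [[0.5753, -0.0529, 0.0556]]
scene tray [([234.0, 227.0], 0.62)] [([228.0, 226.0, 63.0, 59.0], 0.82)]
   depth pt [[0.5641, -0.1128, 0.006]]
scene mat [([155.0, 203.0], 0.78)] [([154.0, 206.0, 37.0, 37.0], 0.7)]
   depth pt [[0.4779, -0.371, 0.0255]]
scene biscuit_a [([291.0, 218.0], 0.72), ([304.0, 197.0], 0.7)] [([303.0, 197.0, 22.0, 15.0], 0.68), ([292.0, 217.0, 25.0, 22.0], 0.64)]
   depth pt [[0.6664, 0.056, 0.13]]
scene cookie [([263.0, 205.0], 0.55)] [([267.0, 208.0, 23.0, 18.0], 0.65), ([416.0, 242.0, 37.0, 41.0], 0.35)]
   depth pt [[0.553, -0.0244, 0.083]]
scene bowl [([388.0, 209.0], 0.73)] [([392.0, 200.0, 51.0, 38.0], 0.95)]
   depth pt [[0.5268, 0.3444, 0.0549]]
scene choc_jar [([412.0, 257.0], 0.78), ([234.0, 228.0], 0.26)] [([41
[... 725 characters left out ...]
 ([257.0, 202.0], 0.7)] [([259.0, 204.0, 29.0, 26.0], 0.91), ([271.0, 175.0, 25.0, 18.0], 0.58)]
   depth pt [[0.6448, 0.0575, 0.131]]
top cookie [([293.0, 211.0], 0.93)] [([294.0, 209.0, 27.0, 24.0], 0.64)]
   depth pt [[0.5609, -0.0116, 0.0889]]
top bowl [([161.0, 247.0], 0.72)] [([156.0, 245.0, 57.0, 54.0], 0.73), ([270.0, 176.0, 22.0, 22.0], 0.54)]
   depth pt [[0.4639, 0.3654, 0.0047]]
top choc_jar [] [([154.0, 177.0, 35.0, 34.0], 0.95), ([333.0, 218.0, 61.0, 88.0], 0.26)]
[ 0.1645308  -0.52481568  0.23133856] [[ 9.54223056e-01  2.99095902e-01  1.04265464e-05]
 [ 2.99095902e-01 -9.54223055e-01 -4.69778440e-05]
 [-4.10162969e-06  4.79458791e-05 -9.99999999e-01]] 0.0857201465954511 0.0187
```

```bash
python3 -c "
import cv2,numpy as np
a=cv2.imread('pics/scene0.png');b=cv2.imread('pics/top0.png')
cv2.imwrite('pics/both0.png',np.vstack([cv2.resize(a,(400,300)),cv2.resize(b,(400,300))]))"
```

```text
(no output)
```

View pics/top0.png

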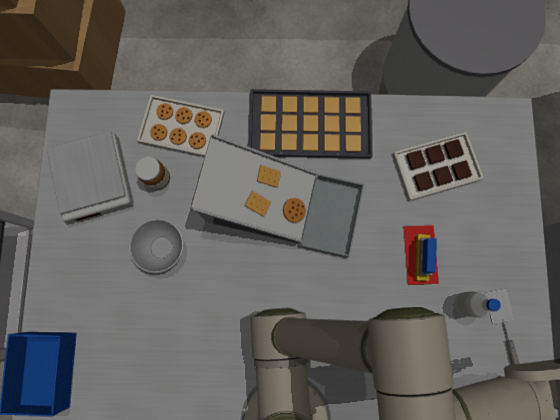

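View pics/scene0.png

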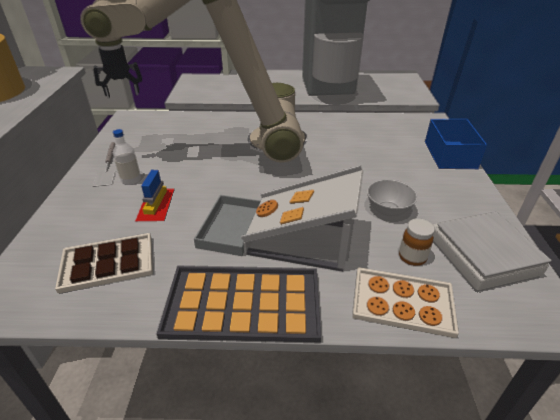

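The top view shows the scraper on the mat at (422,256), the board falling to the right with its lower edge near (306,204), and the tray at (333,216). Biscuits are at (268,177) and (257,203), the cookie at (294,210). Next I'll fit the geometry from the depth images.

```bash
cat > fit.py <<'E'
from h import *
from scipy.optimize import least_squares
L=lambda n:dict(np.load(n+"0.npz"))
A=[]
for n in("scene","top"):
    p=L(n);X,u,v=pts(p);hsv=cv2.cvtColor(p["img"],cv2.COLOR_RGB2HSV)[v,u].astype(int)
    A.append((n,X,hsv))
    w=(X[:,1]>-.5)&(X[:,1]<-.25)&(X[:,0]>.3)&(X[:,0]<.62)&(X[:,2]>-.02)&(X[:,2]<.15)
    for c,m in dict(red=((hsv[:,0]<6)|(hsv[:,0]>174)),yel=(hsv[:,0]>20)&(hsv[:,0]<36),blue=(hsv[:,0]>100)&(hsv[:,0]<125)).items():
        k=w&m&(hsv[:,1]>130)
        Q=X[k]
        if c=="blue": zt=np.percentile(Q[:,2],95);Q=Q[Q[:,2]>zt-.008]
        (cx,cy),s,a=cv2.minAreaRect((Q[:,:2]*1000).astype(np.float32)); print(n,c,len(Q),(round(cx,1),round(cy,1)),np.round(s,1),round(a,1),"z",np.percentile(Q[:,2],[5,50,95]).round(4),"med",np.median(Q,0).round(4))
rng=np.random.default_rng(0)
for n,X,h in A:
    k=(X[:,0]>.4)&(X[:,0]<.8)&(X[:,1]>-.1)&(X[:,1]<.32)&(X[:,2]>.06)&(X[:,2]<.25)&(h[:,1]<60)
    Q=X[k];best=0
    for _ in range(400):
        a=Q[rng.choice(len(Q),3,False)];nn=np.cross(a[1]-a[0],a[2]-a[0]);nn/=np.linalg.norm(nn)+1e-12
        inl=abs((Q-a[0])@nn)<.003
        if inl.sum()>best: best=inl.sum();B=inl
    for _ in range(3):
        c=Q[B].mean(0);nn=np.linalg.svd(Q[B]-c,full_matrices=False)[2][2];nn*=np.sign(nn[2]);B=abs((Q-c)@nn)<.003
    up=np.array([0,0,1])-nn*nn[2];up/=np.linalg.norm(up);y=np.cross(nn,up)
    k2=(abs((X-c)@nn)<.003)&(np.linalg.norm(X-c,axis=1)<.3)&(X[:,2]>.045)
    R=np.c_[up,y,nn];loc=((X[k2]-c)@R)[:,:2]
    (a,b),s,ang=cv2.minAreaRect((loc*1000).astype(np.float32))
    print(n,"inl",B.sum(),"of",len(Q),"tilt",np.degrees(np.arccos(nn[2])),"n",nn.round(4),"up yaw",np.degrees(np.arctan2(up[1],up[0])),"rect",s,ang)
    print("  ext pct",np.percentile(loc,[.3,1,99,99.7],axis=0).round(4).tolist(),"mid",(c+R@np.r_[a/1000,b/1000,0]).round(4))
    e=a/1000-.16; o=c+R@np.r_[loc[:,0].min(),b/1000,0];print("  lower-edge", o.round(4), "ctr-.16",(c+R@np.r_[e,b/1000,0]).round(4))
    # z=.055 on midline
    t=(.055-c[2])/up[2];print("  at z .055",(c+R@np.r_[t,b/1000,0]).round(4))
    d=(X-c)@nn;al=(X-c)@R
    for cn,hm in dict(org=(h[:,0]<25)&(h[:,1]>90)).items():
        kk=hm&(d>.003)&(d<.02)&(abs(al[:,0])<.17)&(abs(al[:,1])<.1);print("  rejects ext x",(al[kk,0].min()-t).round(3),(al[kk,0].max()-t).round(3),al[kk,1].min().round(3),al[kk,1].max().round(3),"h",np.percentile(d[kk],[10,50,90]).round(4))
E
python3 fit.py
```

```text
scene red 435 (457.7, -380.1) [168.3  89.3] 2.5 z [0.004  0.0064 0.0091] med [ 0.4972 -0.357   0.0064]
scene yel 231 (449.7, -378.6) [ 36.1 125.1] 83.8 z [0.0107 0.0247 0.0285] med [ 0.4807 -0.371   0.0247]
scene blue 153 (447.8, -380.3) [25.4 92.2] 87.1 z [0.0977 0.102  0.1045] med [ 0.4542 -0.3788  0.102 ]
top red 872 (455.7, -382.3) [167.5  91.8] 2.4 z [0.001  0.006  0.0105] med [ 0.4682 -0.3583  0.006 ]
top yel 224 (447.2, -381.0) [ 34.9 129.3] 85.8 z [0.0184 0.0254 0.0458] med [ 0.4339 -0.3689  0.0254]
top blue 302 (446.1, -380.8) [25.8 86.8] 88.2 z [0.0985 0.1017 0.1063] med [ 0.4456 -0.3809  0.1017]
scene inl 3102 of 4623 tilt 26.968736650927276 n [-0.0923 -0.444   0.8913] up yaw 78.26263800136776 rect (205.2194061279297, 322.0979919433594) 89.71739196777344
  ext pct [[-0.1901, -0.102], [-0.1872, -0.101], [0.1276, 0.0984], [0.1284, 0.0995]] mid [0.6091 0.0853 0.1298]
  lower-edge [ 0.5799 -0.0552  0.0568] ctr-.16 [ 0.5801 -0.0543  0.0573]
  at z .055 [ 0.5792 -0.0586  0.055 ]
  rejects ext x 0.027 0.193 -0.07 0.062 h [0.0054 0.0091 0.0123]
top inl 5196 of 7277 tilt 26.97659668238901 n [-0.0931 -0.444   0.8912] up yaw 78.15241882734232 rect (197.9297332763672, 321.9972839355469) 89.99795532226562
  ext pct [[-0.1831, -0.0957], [-0.181, -0.094], [0.1336, 0.0913], [0.1352, 0.0997]] mid [0.6076 0.0864 0.1298]
  lower-edge [ 0.5781 -0.054   0.0567] ctr-.16 [ 0.5783 -0.0532  0.0572]
  at z .055 [ 0.5774 -0.0574  0.055 ]
  rejects ext x 0.019 0.191 -0.068 0.062 h [0.0065 0.0098 0.0136]
```

```bash
cat > plan.py <<'E'
from h import *
from scipy.spatial.transform import Rotation as Ro
def rows(P1,R1,N,P0=None,R0=None):
    s=env.observe(); P0=np.array(s["position"]) if P0 is None else P0; R0=np.array(s["tool_rot"]) if R0 is None else R0
    r=Ro.from_matrix(R0.T@R1).as_rotvec()/N
    M=sum(R0@Ro.from_rotvec(r*k).as_matrix() for k in range(N))
    p=np.linalg.solve(M,P1-P0)*1000
    print(N,"x:",*p.round(2),*r.round(4),"  max",abs(p).max().round(1),abs(r).max().round(3)); return P1,R1
def down(yaw): # tool y yaw (deg), z down
    a=np.radians(yaw);y=np.array([np.cos(a),np.sin(a),0]);z=np.array([0,0,-1.]);return np.c_[np.cross(y,z),y,z]
up=np.array([np.cos(np.radians(27))*np.cos(np.radians(78.2)),np.cos(np.radians(27))*np.sin(np.radians(78.2)),np.sin(np.radians(27))])
yb=np.cross([0,0,1],up);yb/=np.linalg.norm(yb);n=np.cross(up,yb);O=np.array([.5786,-.0560,.0560])
RB=np.c_[np.cross(-up,-n),-up,-n]
def board(x,h,z,y=0): return O+up*x+yb*y+n*(h+z)   # TCP when sole at height z, TCP h above sole
def st():
    s=env.observe();R=np.array(s["tool_rot"]);p=np.array(s["position"]);print("t",round(s["time_s"],2),"p",p.round(4),"q",np.round(s["q"],1),"F",np.round(s["ft_force"],2),"w",round(s["grip_width"],4),"gf",s["gripper_force"])
    print(" err board angle",np.degrees(np.arccos(np.clip(-R[:,2]@n,-1,1))).round(2),"yawrot",np.degrees(Ro.from_matrix(RB.T@R).as_rotvec()).round(2),"board xyz of TCP",(np.c_[up,yb,n].T@(p-O)).round(4),"F board",(np.c_[up,yb,n].T@np.array(s["ft_force"])).round(2))
E
python3 - <<'E'
from plan import *
st()
print(n,up,RB)
a=rows(np.array([.447,-.3805,.16]),down(-93.5),10)
a=rows(np.array([.447,-.3805,.06]),down(-93.5),5,*a)
E
```

```text
t 1.9 p [ 0.1645 -0.5248  0.2313] q [-84.9  21.8  74.3   0.   83.9 -12.3] F [-0.31  1.16  1.  ] w 0.0857 gf 0.0
 err board angle 27.0 yawrot [-26.41  -6.88 -28.66] board xyz of TCP [-0.4047  0.3094  0.403 ] F board [1.41 0.54 0.41]
[-0.09283926 -0.4443965   0.89100652] [0.18220732 0.87217723 0.4539905 ] [[ 9.78867389e-01 -1.82207316e-01  9.28392648e-02]
 [-2.04496052e-01 -8.72177230e-01  4.44396495e-01]
 [ 1.38777878e-17 -4.53990500e-01 -8.91006524e-01]]
10 x: 30.15 -10.42 7.13 0.0 -0.0 0.0365   max 30.1 0.036
5 x: 0.0 -0.0 20.0 0.0 0.0 0.0   max 20.0 0.0
```

Emit:
{"api": "servo_tool", "payload": {"deltas": "1 30.1 -10.4 7.1 0 0 0.0365;1 30.1 -10.4 7.1 0 0 0.0365;1 30.1 -10.4 7.1 0 0 0.0365;1 30.1 -10.4 7.1 0 0 0.0365;1 30.1 -10.4 7.1 0 0 0.0365;1 30.1 -10.4 7.1 0 0 0.0365;1 30.1 -10.4 7.1 0 0 0.0365;1 30.1 -10.4 7.1 0 0 0.0365", "newtons": 60}}

```text
time_s: 2.57
position: [0.3876, -0.4001, 0.1743]
tool_rot: [[1.0, 0.01, 0.0], [0.01, -1.0, -0.0], [0.0, 0.0, -1.0]]
ft_force: [0.1, -0.9, -0.6]
grip_width: 0.0859
gripper_force: 0.0
```

Emit:
{"api": "servo_tool", "payload": {"deltas": "1 30.1 -10.4 7.1 0 0 0.0365;1 30.1 -10.4 7.1 0 0 0.0365;1 0 0 0 0 0 0;1 0 0 0 0 0 0;1 0 0 0 0 0 0"}}

```text
time_s: 2.98
position: [0.4463, -0.3809, 0.1604]
tool_rot: [[0.998, -0.061, -0.0], [-0.061, -0.998, -0.0], [-0.0, 0.0, -1.0]]
ft_force: [0.1, -0.3, -0.4]
grip_width: 0.0857
gripper_force: 0.0
```

```bash
python3 - <<'E'
from plan import *
st()
p=env.get_image("wrist");cv2.imwrite("pics/w1.png",p["img"][:,:,::-1])
X,u,v=pts(p);h=cv2.cvtColor(p["img"],cv2.COLOR_RGB2HSV)[v,u].astype(int)
k=(h[:,0]>100)&(h[:,0]<125)&(h[:,1]>130)&(X[:,2]>.07)&(X[:,2]<.12)&(X[:,1]<-.3)&(X[:,1]>-.45)&(X[:,0]>.35)&(X[:,0]<.55)
Q=X[k];print(k.sum(),cv2.minAreaRect((Q[:,:2]*1000).astype(np.float32)),np.median(Q,0))
k=((h[:,0]<6)|(h[:,0]>174))&(h[:,1]>130)&(X[:,2]<.03)&(X[:,2]>-.02);Q=X[k];print("red",k.sum(),cv2.minAreaRect((Q[:,:2]*1000).astype(np.float32)),np.median(Q,0))
rows(np.array([.447,-.3805,.06]),down(-93.5),5)
E
```

```text
t 2.98 p [ 0.4463 -0.3809  0.1604] q [-52.   28.8  74.9  -0.   76.3  41.5] F [ 0.05 -0.34 -0.35] w 0.0857 gf 0.0
 err board angle 27.01 yawrot [-26.96  -1.98  -8.17] board xyz of TCP [-0.2601  0.0631  0.2496] F board [-0.45 -0.12 -0.17]
4857 ((448.2216796875, -384.01959228515625), (25.58216667175293, 91.74954223632812), 85.91244506835938) [ 0.45403907 -0.38421665  0.09857138]
red 10265 ((457.559814453125, -382.8734130859375), (169.18199157714844, 90.08058166503906), 2.6016643047332764) [ 0.482397   -0.37652425  0.00271144]
5 x: 0.2 -0.15 20.12 0.0001 -0.0 -0.0001   max 20.1 0.0
```

Emit:
{"api": "servo_tool", "payload": {"deltas": "1 0.2 0.4 20 0 0 0;1 0.2 0.4 20 0 0 0;1 0.2 0.4 20 0 0 0;1 0.2 0.4 20 0 0 0;1 0.2 0.4 20 0 0 0;1 0 0 0 0 0 0;0.2 0 0 0 0 0 0;0 0 0 0 0 0 0", "newtons": 60}}

```text
time_s: 3.7
position: [0.4474, -0.3837, 0.0618]
tool_rot: [[0.998, -0.062, 0.001], [-0.062, -0.998, -0.002], [0.001, 0.002, -1.0]]
ft_force: [0.3, 0.1, -0.0]
grip_width: 0.0639
gripper_force: 0.0
```

Emit:
{"api": "servo_tool", "payload": {"deltas": "0 0 0 0 0 0 0;0 0 0 0 0 0 0;0 0 0 0 0 0 0;0 0 0 0 0 0 0;0 0 0 0 0 0 0;0 0 0 0 0 0 0"}}

```text
time_s: 4.2
position: [0.4476, -0.3831, 0.0606]
tool_rot: [[0.998, -0.061, 0.0], [-0.061, -0.998, -0.001], [0.001, 0.001, -1.0]]
ft_force: [0.7, -0.8, 0.8]
grip_width: 0.0254
gripper_force: 62.9
```

```bash
python3 - <<'E'
from plan import *
st()
E
```

```text
t 4.2 p [ 0.4476 -0.3831  0.0606] q [-52.1  35.3  81.5  -0.   63.1  41.4] F [ 0.67 -0.78  0.79] w 0.0254 gf 62.89550542831421
 err board angle 27.04 yawrot [-27.    -1.92  -8.15] board xyz of TCP [-0.307   0.0613  0.1616] F board [-0.2  -0.81  0.98]
```

```bash
python3 - <<'E'
from plan import *
s=env.observe();P=np.array(s["position"]);R=np.array(s["tool_rot"])
a=rows(P+[0,0,.24],R,8)
T=board(.275,.0566,.06);print(T)
a=rows(T,RB,22,*a)
E
```

```text
8 x: 0.02 0.03 -30.0 0.0 0.0 0.0   max 30.0 0.0
[0.61788195 0.13203211 0.28473875]
22 x: 4.63 -23.69 6.18 0.0214 0.0015 0.0065   max 23.7 0.021
```

Emit:
{"api": "servo_tool", "payload": {"deltas": "0 0 0 -20 0 0 0;0 0 0 -30 0 0 0;0 0 0 -35 0 0 0;0 0 0 -35 0 0 0;0 0 0 -35 0 0 0;0 0 0 -35 0 0 0;0 0 0 -30 0 0 0;0 0 0 -20 0 0 0"}}

```text
time_s: 4.87
position: [0.4475, -0.3826, 0.3033]
tool_rot: [[0.998, -0.061, 0.002], [-0.061, -0.998, -0.002], [0.002, 0.002, -1.0]]
ft_force: [0.5, -1.6, -3.0]
grip_width: 0.0253
gripper_force: 62.6
```

Emit:
{"api": "servo_tool", "payload": {"deltas": "0 4.6 -23.7 6.2 0.0214 0.0015 0.0065;0 4.6 -23.7 6.2 0.0214 0.0015 0.0065;0 4.6 -23.7 6.2 0.0214 0.0015 0.0065;0 4.6 -23.7 6.2 0.0214 0.0015 0.0065;0 4.6 -23.7 6.2 0.0214 0.0015 0.0065;0 4.6 -23.7 6.2 0.0214 0.0015 0.0065;0 4.6 -23.7 6.2 0.0214 0.0015 0.0065;0 4.6 -23.7 6.2 0.0214 0.0015 0.0065"}}

```text
time_s: 5.53
position: [0.5004, -0.1926, 0.2645]
tool_rot: [[0.993, -0.111, 0.025], [-0.114, -0.979, 0.171], [0.006, -0.173, -0.985]]
ft_force: [0.1, 0.7, -1.9]
grip_width: 0.0254
gripper_force: 62.5
```

Emit:
{"api": "servo_tool", "payload": {"deltas": "0 4.6 -23.7 6.2 0.0214 0.0015 0.0065;0 4.6 -23.7 6.2 0.0214 0.0015 0.0065;0 4.6 -23.7 6.2 0.0214 0.0015 0.0065;0 4.6 -23.7 6.2 0.0214 0.0015 0.0065;0 4.6 -23.7 6.2 0.0214 0.0015 0.0065;0 4.6 -23.7 6.2 0.0214 0.0015 0.0065;0 4.6 -23.7 6.2 0.0214 0.0015 0.0065;0 4.6 -23.7 6.2 0.0214 0.0015 0.0065"}}

```text
time_s: 6.2
position: [0.5636, -0.0039, 0.2631]
tool_rot: [[0.986, -0.156, 0.06], [-0.167, -0.928, 0.332], [0.004, -0.337, -0.941]]
ft_force: [1.1, -0.3, -3.7]
grip_width: 0.0254
gripper_force: 62.6
```

Emit:
{"api": "servo_tool", "payload": {"deltas": "0 4.6 -23.7 6.2 0.0214 0.0015 0.0065;0 4.6 -23.7 6.2 0.0214 0.0015 0.0065;0 4.6 -23.7 6.2 0.0214 0.0015 0.0065;0 4.6 -23.7 6.2 0.0214 0.0015 0.0065;0 4.6 -23.7 6.2 0.0214 0.0015 0.0065;0 4.6 -23.7 6.2 0.0214 0.0015 0.0065;0 0 0 0 0 0 0;0 0 0 0 0 0 0"}}

```text
time_s: 6.87
position: [0.6169, 0.1334, 0.2836]
tool_rot: [[0.979, -0.182, 0.09], [-0.203, -0.872, 0.445], [-0.003, -0.454, -0.891]]
ft_force: [-0.5, -0.1, -2.3]
grip_width: 0.0255
gripper_force: 62.6
```

Emit:
{"api": "servo_tool", "payload": {"deltas": "0 0 0 0 0 0 0;0 0 0 0 0 0 0;0 0 0 0 0 0 0"}}

```text
time_s: 7.12
position: [0.6172, 0.1319, 0.2842]
tool_rot: [[0.979, -0.184, 0.092], [-0.206, -0.872, 0.444], [-0.002, -0.454, -0.891]]
ft_force: [0.2, -0.4, -2.2]
grip_width: 0.0256
gripper_force: 62.6
```

```bash
python3 - <<'E'
from plan import *
st()
rows(board(.275,.0566,.015,-.003),RB,4)
a=env.get_image("scene");b=env.get_image("wrist")
cv2.imwrite("pics/s2.png",np.vstack([cv2.resize(a["img"][100:300,130:450],(640,400))[:,:,::-1][:290],cv2.resize(b["img"],(400,300))[:,:,::-1] if 0 else cv2.copyMakeBorder(cv2.resize(b["img"],(400,300))[:,:,::-1],0,0,0,240,0)]))
X,u,v=pts(a);h=cv2.cvtColor(a["img"],cv2.COLOR_RGB2HSV)[v,u].astype(int)
k=(h[:,0]>20)&(h[:,0]<36)&(h[:,1]>130)&(abs(X[:,0]-.62)<.12)&(abs(X[:,1]-.17)<.1)&(X[:,2]>.15)&(X[:,2]<.32)
B=np.c_[up,yb,n].T@(X[k]-O).T
print(k.sum(),B.min(1),B.max(1),np.median(B,1))
E
```

```text
t 7.12 p [0.6172 0.1319 0.2842] q [-9.7 25.4 64.3 27.  89.3 92.1] F [ 0.2  -0.38 -2.17] w 0.0256 gf 62.61596918106079
 err board angle 0.05 yawrot [-0.01 -0.05  0.13] board xyz of TCP [0.2745 0.0007 0.1162] F board [-1.28 -0.27 -1.79]
4 x: 0.92 -0.12 11.15 0.0 0.0002 -0.0006   max 11.2 0.001
360 [ 2.53351800e-01 -6.60105498e-02  1.73368324e-06] [0.29359105 0.09844352 0.08285266] [ 0.28652506 -0.03710339  0.07830291]
```

View pics/s2.png

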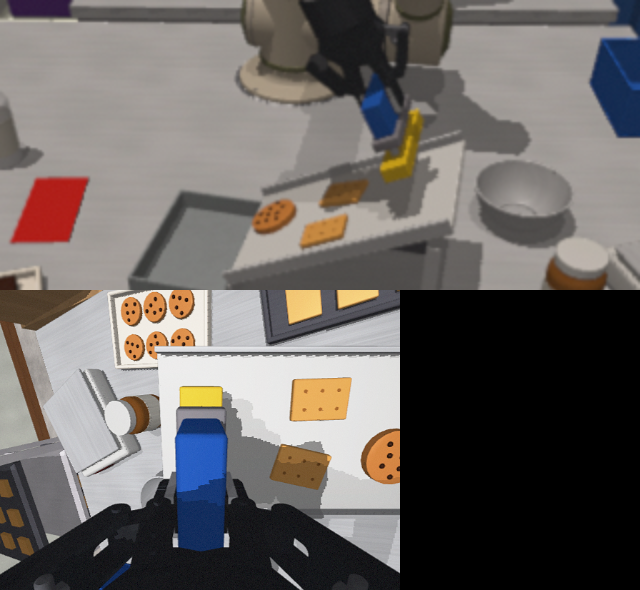

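The scraper is held square above the free top part of the board, between the rims, and all rejects lie downhill of it. I'm lowering it gently until it touches.

Emit:
{"api": "servo_tool", "payload": {"deltas": "0 0.9 0 11 0 0 0;0 0.9 0 11 0 0 0;0 0.9 0 11 0 0 0;0 0.9 0 11 0 0 0;0 0 0 4 0 0 0;0 0 0 4 0 0 0;0 0 0 0 0 0 0;0 0 0 0 0 0 0"}}

```text
time_s: 7.88
position: [0.6257, 0.1552, 0.2382]
tool_rot: [[0.979, -0.183, 0.092], [-0.205, -0.872, 0.445], [-0.001, -0.454, -0.891]]
ft_force: [0.1, -0.9, -2.6]
grip_width: 0.0255
gripper_force: 62.6
```

Emit:
{"api": "servo_tool", "payload": {"deltas": "0 0 0 2 0 0 0;0 0 0 2 0 0 0;0 0 0 0 0 0 0;0 0 0 0 0 0 0;0 0 0 0 0 0 0"}}

```text
time_s: 8.3
position: [0.626, 0.1568, 0.2346]
tool_rot: [[0.979, -0.183, 0.092], [-0.205, -0.872, 0.445], [-0.001, -0.454, -0.891]]
ft_force: [0.3, 0.6, -1.8]
grip_width: 0.0257
gripper_force: 62.6
```

```bash
python3 - <<'E'
from plan import *
st()
E
```

```text
t 8.3 p [0.626  0.1568 0.2346] q [-7.2 28.2 67.8 27.2 82.6 91.4] F [ 0.26  0.56 -1.77] w 0.0257 gf 62.62445569038391
 err board angle 0.04 yawrot [ 0.02 -0.04  0.06] board xyz of TCP [ 0.2754 -0.0029  0.0602] F board [-0.27 -0.14 -1.85]
```

Emit:
{"api": "servo_tool", "payload": {"deltas": "0 0 0 2 0 0 0;0 0 0 0 0 0 0;0 0 0 0 0 0 0"}}

```text
time_s: 8.55
position: [0.6262, 0.1578, 0.2326]
tool_rot: [[0.979, -0.183, 0.092], [-0.205, -0.872, 0.445], [-0.002, -0.454, -0.891]]
ft_force: [-0.1, 0.0, -2.1]
grip_width: 0.0257
gripper_force: 62.6
```

Emit:
{"api": "servo_tool", "payload": {"deltas": "0 0 0 2 0 0 0;0 0 0 0 0 0 0;0 0 0 0 0 0 0"}}

```text
time_s: 8.8
position: [0.6263, 0.1587, 0.2308]
tool_rot: [[0.979, -0.183, 0.092], [-0.205, -0.872, 0.445], [-0.002, -0.454, -0.891]]
ft_force: [0.3, -0.7, -2.1]
grip_width: 0.0254
gripper_force: 62.6
```

Emit:
{"api": "servo_tool", "payload": {"deltas": "0 0 0 2 0 0 0;0 0 0 0 0 0 0;0 0 0 0 0 0 0"}}

```text
time_s: 9.05
position: [0.6266, 0.1595, 0.2295]
tool_rot: [[0.979, -0.183, 0.092], [-0.205, -0.872, 0.445], [-0.001, -0.454, -0.891]]
ft_force: [-1.2, -1.4, 0.7]
grip_width: 0.0252
gripper_force: 63.0
```

```bash
python3 - <<'E'
from plan import *
st()
E
```

```text
t 9.05 p [0.6266 0.1595 0.2295] q [-6.9 28.5 68.2 27.2 81.9 91.3] F [-1.22 -1.39  0.69] w 0.0252 gf 63.047529458999634
 err board angle 0.03 yawrot [ 0.01 -0.02  0.05] board xyz of TCP [ 0.2755 -0.0029  0.0543] F board [-1.12  0.91  1.35]
```

Emit:
{"api": "servo_tool", "payload": {"deltas": "0 0 0 2 0 0 0;0 0 0 2 0 0 0;0 0 0 0 0 0 0;0 0 0 0 0 0 0;0 0 0 0 0 0 0"}}

```text
time_s: 9.47
position: [0.627, 0.1613, 0.2259]
tool_rot: [[0.979, -0.183, 0.092], [-0.205, -0.872, 0.445], [-0.001, -0.454, -0.891]]
ft_force: [-2.6, -2.4, 3.2]
grip_width: 0.0255
gripper_force: 63.4
```

```bash
python3 - <<'E'
from plan import *
st()
E
```

```text
t 9.47 p [0.627  0.1613 0.2259] q [-6.8 28.7 68.4 27.2 81.4 91.3] F [-2.56 -2.38  3.17] w 0.0255 gf 63.44522953033447
 err board angle 0.03 yawrot [ 0.02 -0.03  0.05] board xyz of TCP [ 0.2755 -0.0029  0.0503] F board [-1.1   2.02  4.12]
```

Emit:
{"api": "servo_tool", "payload": {"deltas": "0 0 0 1 0 0 0;0 0 0 0 0 0 0;0 0 0 0 0 0 0;0 0 0 0 0 0 0;0 0 2 0 0 0 0;0 0 3 0 0 0 0;0 0 4 0 0 0 0;0 0 4 0 0 0 0"}}

```text
time_s: 10.13
position: [0.6253, 0.1511, 0.2197]
tool_rot: [[0.979, -0.182, 0.095], [-0.205, -0.871, 0.447], [0.001, -0.456, -0.89]]
ft_force: [0.5, 1.3, 5.9]
grip_width: 0.0252
gripper_force: 63.5
```

Emit:
{"api": "servo_tool", "payload": {"deltas": "0 0 4 0 0 0 0;0 0 4 0 0 0 0;0 0 4 0 0 0 0;0 0 4 0 0 0 0;0 0 4 0 0 0 0;0 0 4 0 0 0 0;0 0 4 0 0 0 0;0 0 4 0 0 0 0"}}

```text
time_s: 10.8
position: [0.6195, 0.1231, 0.2051]
tool_rot: [[0.979, -0.182, 0.094], [-0.205, -0.871, 0.446], [0.001, -0.456, -0.89]]
ft_force: [-0.9, 1.3, 5.9]
grip_width: 0.0252
gripper_force: 63.5
```

```bash
python3 - <<'E'
from plan import *
st()
E
```

```text
t 10.8 p [0.6195 0.1231 0.2051] q [-10.6  28.7  72.1  27.6  79.8  86.1] F [-0.88  1.27  5.92] w 0.0252 gf 63.47885012626648
 err board angle 0.16 yawrot [0.15 0.07 0.01] board xyz of TCP [ 0.2313 -0.0034  0.0494] F board [3.63 1.12 4.79]
```

Emit:
{"api": "servo_tool", "payload": {"deltas": "0 0 4 0 0 0 0;0 0 4 0 0 0 0;0 0 4 0 0 0 0;0 0 4 0 0 0 0;0 0 4 0 0 0 0;0 0 4 0 0 0 0;0 0 4 0 0 0 0;0 0 4 0 0 0 0"}}

```text
time_s: 11.47
position: [0.6136, 0.0951, 0.1904]
tool_rot: [[0.979, -0.182, 0.094], [-0.205, -0.871, 0.446], [0.001, -0.456, -0.89]]
ft_force: [-0.3, 1.4, 6.7]
grip_width: 0.0253
gripper_force: 63.4
```

Emit:
{"api": "servo_tool", "payload": {"deltas": "0 0 4 0 0 0 0;0 0 4 0 0 0 0;0 0 4 0 0 0 0;0 0 4 0 0 0 0;0 0 4 0 0 0 0;0 0 4 0 0 0 0;0 0 4 0 0 0 0;0 0 4 0 0 0 0"}}

```text
time_s: 12.13
position: [0.6077, 0.0672, 0.1759]
tool_rot: [[0.979, -0.182, 0.094], [-0.205, -0.871, 0.446], [0.001, -0.456, -0.89]]
ft_force: [-1.1, 0.5, 5.6]
grip_width: 0.0251
gripper_force: 63.5
```

```bash
python3 - <<'E'
from plan import *
st()
a=env.get_image("scene");b=env.get_image("wrist")
cv2.imwrite("pics/s3.png",np.vstack([cv2.resize(a["img"][100:300,130:450],(640,400))[:,:,::-1][:290],cv2.copyMakeBorder(cv2.resize(b["img"],(400,300))[:,:,::-1],0,0,0,240,0)]))
E
```

```text
t 12.13 p [0.6077 0.0672 0.1759] q [-16.3  29.3  76.2  27.7  78.1  78.9] F [-1.14  0.51  5.63] w 0.0251 gf 63.48257660865784
 err board angle 0.15 yawrot [0.13 0.06 0.02] board xyz of TCP [ 0.1672 -0.0033  0.0493] F board [2.79 1.22 4.89]
```

View pics/s3.png

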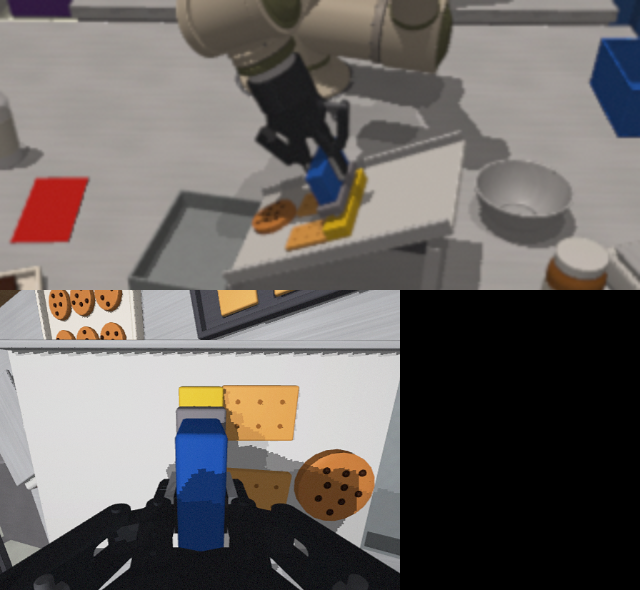

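Both biscuits now lie flush against the shoe and the cookie is downhill of them. The force is steady, so I'll keep going.

Emit:
{"api": "servo_tool", "payload": {"deltas": "0 0 4 0 0 0 0;0 0 4 0 0 0 0;0 0 4 0 0 0 0;0 0 4 0 0 0 0;0 0 4 0 0 0 0;0 0 4 0 0 0 0;0 0 4 0 0 0 0;0 0 4 0 0 0 0"}}

```text
time_s: 12.9
position: [0.6019, 0.0393, 0.1613]
tool_rot: [[0.979, -0.182, 0.094], [-0.205, -0.871, 0.446], [0.001, -0.456, -0.89]]
ft_force: [-0.7, 1.0, 7.3]
grip_width: 0.0252
gripper_force: 63.4
```

Emit:
{"api": "servo_tool", "payload": {"deltas": "0 0 4 0 0 0 0;0 0 4 0 0 0 0;0 0 4 0 0 0 0;0 0 4 0 0 0 0;0 0 4 0 0 0 0;0 0 4 0 0 0 0;0 0 4 0 0 0 0;0 0 4 0 0 0 0"}}

```text
time_s: 13.57
position: [0.596, 0.0114, 0.1467]
tool_rot: [[0.979, -0.182, 0.094], [-0.205, -0.871, 0.446], [0.001, -0.456, -0.89]]
ft_force: [0.6, 1.5, 6.5]
grip_width: 0.0255
gripper_force: 63.4
```

Emit:
{"api": "servo_tool", "payload": {"deltas": "0 0 4 0 0 0 0;0 0 4 0 0 0 0;0 0 4 0 0 0 0;0 0 4 0 0 0 0;0 0 4 0 0 0 0;0 0 4 0 0 0 0;0 0 4 0 0 0 0;0 0 4 0 0 0 0"}}

```text
time_s: 14.23
position: [0.5902, -0.0166, 0.1322]
tool_rot: [[0.979, -0.183, 0.094], [-0.205, -0.871, 0.446], [0.001, -0.456, -0.89]]
ft_force: [0.2, 1.4, 6.6]
grip_width: 0.0253
gripper_force: 63.4
```

```bash
python3 - <<'E'
from plan import *
st()
a=env.get_image("scene");b=env.get_image("wrist")
cv2.imwrite("pics/s4.png",np.vstack([cv2.resize(a["img"][100:300,130:450],(640,400))[:,:,::-1][:290],cv2.copyMakeBorder(cv2.resize(b["img"],(400,300))[:,:,::-1],0,0,0,240,0)]))
E
```

```text
t 14.23 p [ 0.5902 -0.0166  0.1322] q [-24.7  31.6  80.2  27.2  76.3  68.6] F [0.24 1.39 6.61] w 0.0253 gf 63.44452142715454
 err board angle 0.13 yawrot [0.12 0.05 0.03] board xyz of TCP [ 0.0711 -0.0032  0.0493] F board [4.26 0.05 5.25]
```

View pics/s4.png

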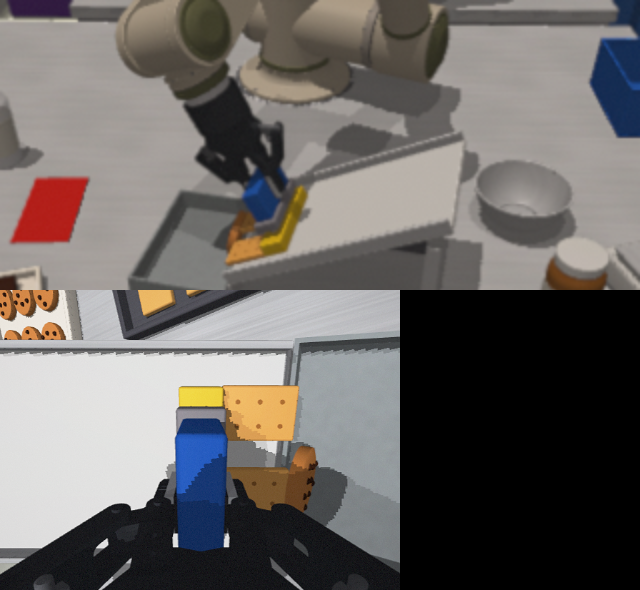

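Emit:
{"api": "servo_tool", "payload": {"deltas": "0 0 3 0 0 0 0;0 0 3 0 0 0 0;0 0 3 0 0 0 0;0 0 3 0 0 0 0;0 0 3 0 0 0 0;0 0 3 0 0 0 0;0 0 3 0 0 0 0;0 0 3 0 0 0 0"}}

```text
time_s: 15.0
position: [0.5857, -0.0375, 0.1212]
tool_rot: [[0.979, -0.183, 0.094], [-0.205, -0.871, 0.446], [0.0, -0.456, -0.89]]
ft_force: [0.7, 1.2, 7.3]
grip_width: 0.0258
gripper_force: 63.4
```

Emit:
{"api": "servo_tool", "payload": {"deltas": "0 0 3 0 0 0 0;0 0 3 0 0 0 0;0 0 3 0 0 0 0;0 0 3 0 0 0 0;0 0 3 0 0 0 0;0 0 3 0 0 0 0;0 0 3 0 0 0 0;0 0 3 0 0 0 0"}}

```text
time_s: 15.67
position: [0.5813, -0.0583, 0.1103]
tool_rot: [[0.979, -0.183, 0.094], [-0.205, -0.871, 0.446], [0.0, -0.456, -0.89]]
ft_force: [-0.7, 3.9, 8.5]
grip_width: 0.0253
gripper_force: 63.5
```

```bash
python3 - <<'E'
from plan import *
st()
a=env.get_image("scene");b=env.get_image("wrist")
cv2.imwrite("pics/s5.png",np.vstack([cv2.resize(a["img"][100:300,130:450],(640,400))[:,:,::-1][:290],cv2.copyMakeBorder(cv2.resize(b["img"],(400,300))[:,:,::-1],0,0,0,240,0)]))
E
```

```text
t 15.67 p [ 0.5813 -0.0583  0.1103] q [-28.9  33.3  81.2  26.8  75.6  63.9] F [-0.68  3.94  8.54] w 0.0253 gf 63.46504211425781
 err board angle 0.13 yawrot [0.12 0.04 0.03] board xyz of TCP [ 0.0231 -0.0031  0.0492] F board [7.19 1.47 5.92]
```

View pics/s5.png

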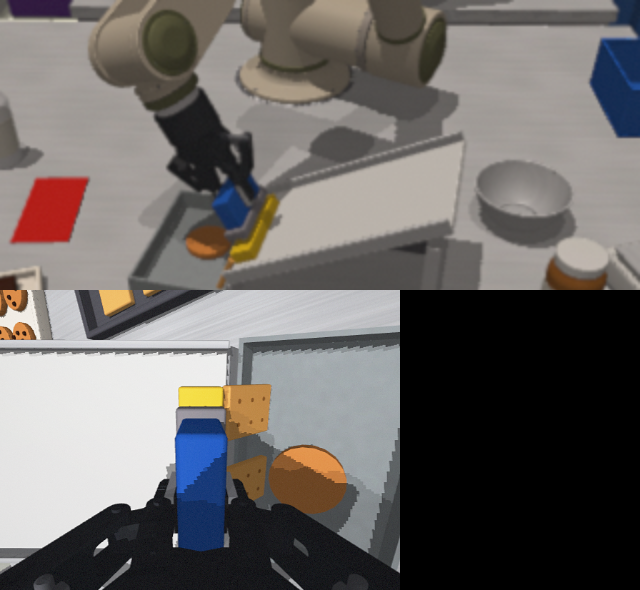

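Emit:
{"api": "servo_tool", "payload": {"deltas": "0 0 2 0 0 0 0;0 0 2 0 0 0 0;0 0 2 0 0 0 0;0 0 2 0 0 0 0;0 0 2 0 0 0 0;0 0 2 0 0 0 0"}}

```text
time_s: 16.27
position: [0.5792, -0.0689, 0.1048]
tool_rot: [[0.979, -0.183, 0.094], [-0.205, -0.871, 0.446], [0.0, -0.456, -0.89]]
ft_force: [-0.4, 0.2, 7.0]
grip_width: 0.0254
gripper_force: 63.5
```

Emit:
{"api": "servo_tool", "payload": {"deltas": "0 0 2 0 0 0 0;0 0 2 0 0 0 0;0 0 2 0 0 0 0;0 0 2 0 0 0 0;0 0 2 0 0 0 0;0 0 2 0 0 0 0;0 0 1 0 0 0 0;0 0 0 0 0 0 0"}}

```text
time_s: 16.93
position: [0.5767, -0.0804, 0.0988]
tool_rot: [[0.979, -0.183, 0.094], [-0.206, -0.871, 0.446], [0.0, -0.456, -0.89]]
ft_force: [-0.3, -0.6, 6.3]
grip_width: 0.0255
gripper_force: 63.4
```

```bash
python3 - <<'E'
from plan import *
st()
a=env.get_image("scene");b=env.get_image("wrist")
cv2.imwrite("pics/s6.png",np.vstack([cv2.resize(a["img"][100:300,130:450],(640,400))[:,:,::-1][:290],cv2.copyMakeBorder(cv2.resize(b["img"],(400,300))[:,:,::-1],0,0,0,240,0)]))
E
```

```text
t 16.93 p [ 0.5767 -0.0804  0.0988] q [-31.   34.4  81.4  26.4  75.3  61.5] F [-0.34 -0.63  6.27] w 0.0255 gf 63.39589834213257
 err board angle 0.11 yawrot [0.1  0.04 0.06] board xyz of TCP [-0.0022 -0.0032  0.0491] F board [2.24 0.21 5.89]
```

View pics/s6.png

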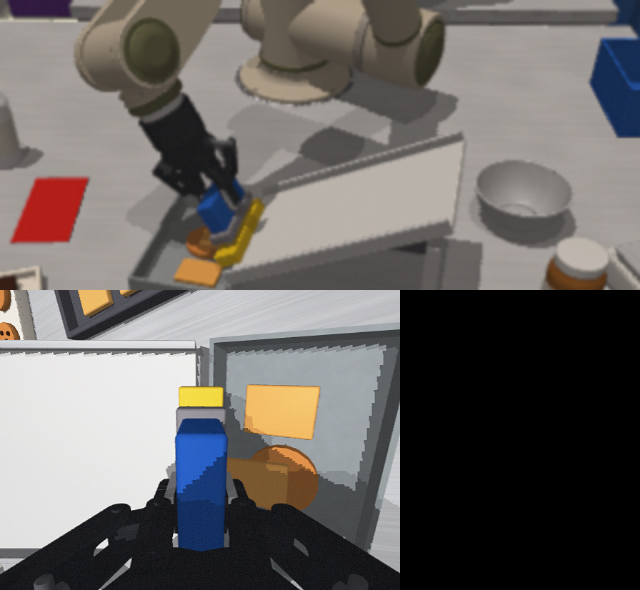

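All three rejects are off the board: one biscuit on the tray floor, the other on top of the cookie. I'll lift off along the face normal and check.

Emit:
{"api": "servo_tool", "payload": {"deltas": "0 0 0 -5 0 0 0;0 0 0 -10 0 0 0;0 0 0 -20 0 0 0;0 0 0 -30 0 0 0;0 0 0 -30 0 0 0;0 0 0 -30 0 0 0;0 0 0 -20 0 0 0;0 0 0 0 0 0 0"}}

```text
time_s: 17.7
position: [0.5632, -0.1475, 0.2309]
tool_rot: [[0.978, -0.183, 0.097], [-0.207, -0.874, 0.441], [0.004, -0.451, -0.892]]
ft_force: [-0.1, 0.2, -2.8]
grip_width: 0.0252
gripper_force: 62.9
```

```bash
python3 - <<'E'
from plan import *
st()
a=env.get_image("scene");b=env.get_image("wrist")
cv2.imwrite("pics/s7.png",np.vstack([cv2.resize(a["img"][100:300,130:450],(640,400))[:,:,::-1][:290],cv2.copyMakeBorder(cv2.resize(b["img"],(400,300))[:,:,::-1],0,0,0,240,0)]))
X,u,v=pts(a);h=cv2.cvtColor(a["img"],cv2.COLOR_RGB2HSV)[v,u].astype(int)
k=(h[:,0]<25)&(h[:,0]>5)&(h[:,1]>90)&(abs(X[:,0]-.56)<.14)&(X[:,1]<-.02)&(X[:,1]>-.22)&(X[:,2]<.1)
print(k.sum(),X[k].min(0),X[k].max(0))
for m in [np.array([.4565,-.382,.0606])]:
    a=rows(np.array([m[0],m[1],.20]),down(-87.4),14); rows(m,down(-87.4),7,*a)
E
```

```text
t 17.7 p [ 0.5632 -0.1475  0.2309] q [-37.2  27.8  69.1  24.3  94.6  64.2] F [-0.09  0.22 -2.78] w 0.0252 gf 62.8590202331543
 err board angle 0.34 yawrot [-0.18  0.28  0.02] board xyz of TCP [-0.0032 -0.0036  0.1979] F board [-1.08  0.13 -2.57]
664 [ 0.5116269  -0.15484512  0.00384805] [ 0.63680106 -0.0604754   0.03270225]
14 x: -6.06 17.65 -2.61 -0.0335 -0.0041 -0.0177   max 17.7 0.034
7 x: 0.0 -0.0 19.91 0.0 0.0 0.0   max 19.9 0.0
```

View pics/s7.png

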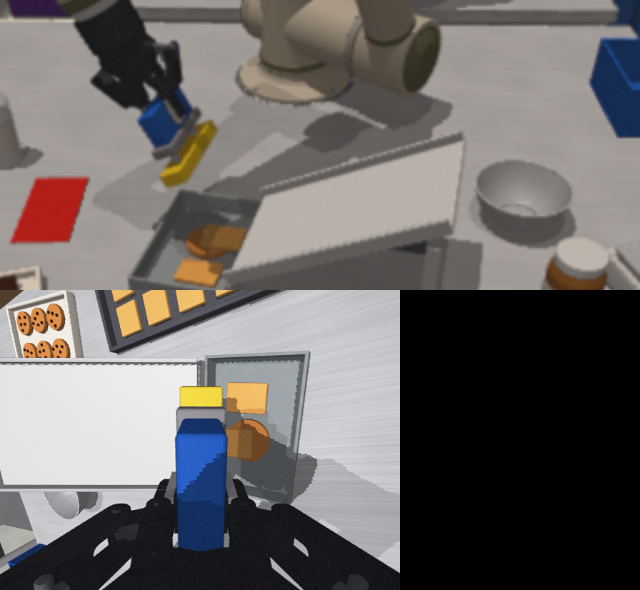

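All three are in the tray, nothing higher than 33 mm. Taking the scraper back to the mat.

Emit:
{"api": "servo_tool", "payload": {"deltas": "0 -6.1 17.6 -2.6 -0.0335 -0.0041 -0.0177;0 -6.1 17.6 -2.6 -0.0335 -0.0041 -0.0177;0 -6.1 17.6 -2.6 -0.0335 -0.0041 -0.0177;0 -6.1 17.6 -2.6 -0.0335 -0.0041 -0.0177;0 -6.1 17.6 -2.6 -0.0335 -0.0041 -0.0177;0 -6.1 17.6 -2.6 -0.0335 -0.0041 -0.0177;0 -6.1 17.6 -2.6 -0.0335 -0.0041 -0.0177"}}

```text
time_s: 18.38
position: [0.5014, -0.2577, 0.1973]
tool_rot: [[0.997, -0.074, 0.029], [-0.079, -0.969, 0.233], [0.011, -0.235, -0.972]]
ft_force: [1.4, 0.1, -2.8]
grip_width: 0.0253
gripper_force: 62.5
```

Emit:
{"api": "servo_tool", "payload": {"deltas": "0 -6.1 17.6 -2.6 -0.0335 -0.0041 -0.0177;0 -6.1 17.6 -2.6 -0.0335 -0.0041 -0.0177;0 -6.1 17.6 -2.6 -0.0335 -0.0041 -0.0177;0 -6.1 17.6 -2.6 -0.0335 -0.0041 -0.0177;0 -6.1 17.6 -2.6 -0.0335 -0.0041 -0.0177;0 -6.1 17.6 -2.6 -0.0335 -0.0041 -0.0177;0 -6.1 17.6 -2.6 -0.0335 -0.0041 -0.0177;0 0 0 0 0 0 0"}}

```text
time_s: 19.05
position: [0.4555, -0.382, 0.1987]
tool_rot: [[0.999, 0.046, -0.002], [0.046, -0.999, 0.001], [-0.002, -0.001, -1.0]]
ft_force: [0.0, -0.1, -3.2]
grip_width: 0.0255
gripper_force: 62.5
```

Emit:
{"api": "servo_tool", "payload": {"deltas": "0 0 0 25 0 0 0;0 0 0 25 0 0 0;0 0 0 25 0 0 0;0 0 0 25 0 0 0;0 0 0 15 0 0 0;0 0 0 0 0 0 0;0 0 0 0 0 0 0;0 0 0 0 0 0 0"}}

```text
time_s: 19.72
position: [0.457, -0.3809, 0.0862]
tool_rot: [[0.999, 0.046, 0.001], [0.046, -0.999, 0.0], [0.001, -0.0, -1.0]]
ft_force: [0.4, -0.4, -3.3]
grip_width: 0.0254
gripper_force: 62.5
```

```bash
python3 - <<'E'
from plan import *
st()
rows(np.array([.457,-.382,.0615]),down(-87.4),4)
b=env.get_image("wrist")
X,u,v=pts(b);h=cv2.cvtColor(b["img"],cv2.COLOR_RGB2HSV)[v,u].astype(int)
for c,lo,hi in(("blue",100,125),("yel",20,36)):
    k=(h[:,0]>lo)&(h[:,0]<hi)&(h[:,1]>130)&(abs(X[:,1]+.382)<.1)&(abs(X[:,0]-.457)<.12);Q=X[k];print(c,cv2.minAreaRect((Q[:,:2]*1000).astype(np.float32)),Q.min(0),Q.max(0))
E
```

```text
t 19.72 p [ 0.457  -0.3809  0.0862] q [-51.2  34.   79.    0.1  67.   36.1] F [ 0.41 -0.36 -3.33] w 0.0254 gf 62.49406456947327
 err board angle 26.98 yawrot [-26.85  -3.33 -14.18] board xyz of TCP [-0.2918  0.0526  0.1826] F board [-1.76 -0.47 -2.84]
4 x: -0.01 0.28 6.17 -0.0 -0.0003 0.0001   max 6.2 0.0
blue ((466.48492431640625, -383.66888427734375), (75.50333404541016, 97.57949829101562), 37.23161697387695) [ 0.43530421 -0.44029881  0.08030049] [ 0.50384047 -0.3222185   0.18344884]
yel ((514.8065185546875, -379.3351135253906), (14.963017463684082, 33.382179260253906), 2.760857105255127) [ 0.5066764  -0.39634196  0.0427043 ] [ 0.52283176 -0.36251098  0.04967975]
```

Emit:
{"api": "servo_tool", "payload": {"deltas": "0 0 0 8 0 0 0;0 0 0 8 0 0 0;0 0 0 5 0 0 0;0 0 0 3 0 0 0;0 0 0 1 0 0 0;0 0 0 0.5 0 0 0;0 0 0 0 0 0 0;0 0 0 0 0 0 0"}}

```text
time_s: 20.43
position: [0.4565, -0.3812, 0.0605]
tool_rot: [[0.999, 0.045, 0.001], [0.045, -0.999, -0.0], [0.001, 0.0, -1.0]]
ft_force: [-0.6, 2.0, 0.4]
grip_width: 0.0254
gripper_force: 63.0
```

```bash
python3 - <<'E'
from plan import *
st()
E
```

```text
t 20.43 p [ 0.4565 -0.3812  0.0605] q [-51.3  35.8  80.5   0.   63.7  36.1] F [-0.64  2.    0.41] w 0.0254 gf 62.99257278442383
 err board angle 26.99 yawrot [-26.86  -3.34 -14.14] board xyz of TCP [-0.3039  0.053   0.1599] F board [ 1.81  1.03 -0.47]
```

Emit:
{"api": "servo_tool", "payload": {"deltas": "0.4 0 0 0 0 0 0;0.6 0 0 0 0 0 0;1 0 0 0 0 0 0;1 0 0 0 0 0 0;1 0 0 0 0 0 0;1 0 0 0 0 0 0;1 0 0 0 0 0 0;1 0 0 0 0 0 0"}}

```text
time_s: 21.1
position: [0.4566, -0.3813, 0.0602]
tool_rot: [[0.999, 0.045, 0.001], [0.045, -0.999, 0.0], [0.001, -0.0, -1.0]]
ft_force: [-1.0, -0.4, 0.4]
grip_width: 0.0854
gripper_force: 0.0
```

Emit:
{"api": "servo_tool", "payload": {"deltas": "1 0 0 -10 0 0 0;1 0 0 -20 0 0 0;1 0 0 -30 0 0 0;1 0 0 -30 0 0 0;1 0 0 -30 0 0 0;1 0 0 -20 0 0 0;1 0 0 0 0 0 0;1 0 0 0 0 0 0"}}

```text
time_s: 21.77
position: [0.4566, -0.3814, 0.2016]
tool_rot: [[0.999, 0.045, 0.002], [0.045, -0.999, -0.002], [0.002, 0.002, -1.0]]
ft_force: [-0.3, 0.7, -0.7]
grip_width: 0.0855
gripper_force: 0.0
```

```bash
python3 - <<'E'
from plan import *
st()
a=env.get_image("scene");b=env.get_image("wrist")
cv2.imwrite("pics/s8.png",np.vstack([cv2.resize(a["img"][100:300,130:450],(640,400))[:,:,::-1][:290],cv2.copyMakeBorder(cv2.resize(b["img"],(400,300))[:,:,::-1],0,0,0,240,0)]))
X,u,v=pts(b);h=cv2.cvtColor(b["img"],cv2.COLOR_RGB2HSV)[v,u].astype(int)
k=(h[:,0]>100)&(h[:,0]<125)&(h[:,1]>130)&(X[:,2]>.08)&(X[:,2]<.12)&(abs(X[:,1]+.38)<.07)
Q=X[k];print(cv2.minAreaRect((Q[:,:2]*1000).astype(np.float32)),np.percentile(Q[:,2],[5,50,95]))
E
```

```text
t 21.77 p [ 0.4566 -0.3814  0.2016] q [-51.3  27.5  69.9   0.   82.4  36.1] F [-0.33  0.7  -0.73] w 0.0855 gf 0.0
 err board angle 27.08 yawrot [-26.96  -3.25 -14.17] board xyz of TCP [-0.2399  0.0529  0.2857] F board [ 0.22  0.46 -0.94]
((457.4691162109375, -382.2408752441406), (91.0933837890625, 25.54580307006836), 1.8771545886993408) [0.09696617 0.09858412 0.09976837]
```

View pics/s8.png

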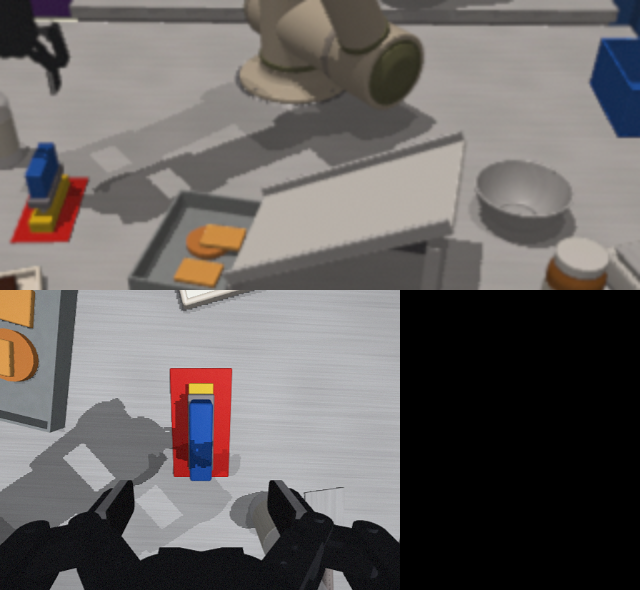

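The scraper stands upright at the mat's centre, all three rejects are in the tray, and the bowl and jar look unmoved.

```bash
python3 -c "
from rig import env
print(env.close_job())"
```

```text
the job is handed in; nothing more can be done
None
```

I handed the job in at about 22 s: all three rejects are in the tray, the scraper stands upright on its red mat and is let go, and the bowl and jar look unmoved; no verdict came back.

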